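# Get the dressing jar from behind the bottles

### The arm

A 6-joint arm with a two-finger parallel gripper is mounted at the origin on the work surface. World frame = base frame: x ahead of the robot, y to its left, z up, the work surface at z = 0. Lengths are in m, angles in rad, forces in N, time in s.
With the tool pointing down it reaches from about 0.3 to 0.875 m from the base axis. Payload 4.2 kg.
Tool frame: the origin (TCP) lies midway between the tips of the shut fingers; the grasp point (between the pads) lies behind it (arm.hold_point_z is the z of the grasp point in the tool frame, in m); z points along the fingers, y is the direction in which the jaws open and shut (so a half turn about z gives the same grasp; the last joint's range is limited). The gripper opens to 85 mm and grips with 20 to 120 N. Pads are 22 mm wide; open, the fingers measure 114 mm over their backs; the gripper's body (76 mm by 85 mm) begins 54 mm behind the grasp point. The pads swing forward as they close: fully open they stand 13 mm farther back than shut.
Start: joints at [-1.272, 0.32, 1.565, -0, 1.257, -0.02], TCP at [0.18, -0.546, 0.231] pointing down, gripper open.
Joint ranges: [-3.11, 3.11], [-0.84, 2.01], [0.21, 2.61], [-1.34, 4.49], [0.05, 2.63], [-2.56, 2.56]. Speed limits (rad/s): [2.57, 2.57, 3.14, 3.14, 3.14, 3.14].

### API

Orientations are given as [roll, pitch, yaw] about the fixed x, y, z axes, in that order (R = Rz(yaw) Ry(pitch) Rx(roll)).
In Python, from rig import arm gives the robot as it stands. The module is installed in compiled form; this text tells all that it offers.
- The arm moves only by the tool servo_tool, never from a script. Its argument "moves" is a list that holds one entry, the list of rows, each a list of 5 numbers: the shift along the tool's x, y, z in mm, then the turn about the tool's z in units of 5 degrees (1.0 is 5 degrees), then the finger opening in mm, from 0 to 85.4. In form: [[[dx, dy, dz, spin, fingers], ...]]. A call has 1 to 12 rows; each row is the pose to reach, as a shift and turn from the pose commanded when the call began, along the tool's axes at that moment; what a row does not reach only later rows make up. A row lasts 1/8 s, in which the tool goes at most 62.5 mm and 10.7 degrees, less where a joint would pass 70% of its speed; a pose out of reach is approached as far as the arm can. A call with a gripper value outside its range is refused whole. The fingers move at their own pace and stop on an object; "newtons" is the grip in N (left out, the last holds). Time passes only in rows, so rows that repeat a pose let the fingers close. It gives the time, the measured TCP pose, the force and the opening at its end, in the units of the state.
- arm.sense(): the state, without advancing time (a new reading comes with each control period).
- arm.read_camera(name): name is "scene" or "top"; returns (picture, depth): 420x560x3 uint8, red, green, blue; 420x560 float32, m along the optical axis (not along the pixel's ray), 0 where there is no reading.
- arm.calibration(name): a dict with "fx", "fy", "cx", "cy" (pixels), "dist_coeffs" ([k1, k2, p1, p2, k3] as OpenCV has them; the pictures are not rectified), "position" and "orientation" of the camera in the world. Camera axes: x right, y down, z forward; pixel columns grow to the right and rows downward; lengths in m; the calibration is good to about 2 mm. A picture is of the moment at which its call begins. calibration takes no time and is no camera call.
- arm.finish_job(): hands the job in, once; it reports no verdict.
The state is a dict: "time_s": time; "joint_positions": joint angles; "dq": joint speeds; "effort": joint torques, N m; "tool_pos": TCP position; "orientation": TCP orientation; "contact_force": force on the tool from outside, world axes, zero at the start; "moment": the same for the moment, N m; "finger_gap": opening from 0.0 (shut) to 1.0 (fully open).
Only numpy, scipy, OpenCV 4.12 (cv2) and the standard library are available. Lean on these libraries where they do the work, as an engineer would, in place of code of your own. Each camera call takes 0.05 s, during which the arm holds its last target. There are 200 camera calls.

### The job

The steel dressing jar is boxed in by three taller bottles in the white bottle caddy. First stand all three bottles aside in the empty grey plastic tray; then lift the jar out and stand it in the metal instrument tray, in the clear end beyond the instrument tips; then put each bottle back in the caddy on the very spot where it stood. Keep everything upright, set things down gently rather than dropping them, and leave the glove box, spray bottle and steel bowl undisturbed.

Things in the scene. Friction and masses are not known exactly. Their poses are not given: they have to be found in the camera images.
- caddy: White plastic bottle caddy, fixed: shallow tub 156 (x) x 216 (y) mm, rim 25 mm high, walls and floor 3 mm. Origin: centre of underside; +x away from the robot. Flush grey 60 mm discs mark the standing places: jar (+30, 0) mm, bottles (-32, 0), (+20, +61), (+20, -61) mm. Which bottle stands on which varies; all stand within 3 mm of disc centres, bottles about 6 mm from the jar.
- side_tray: Empty grey plastic tray, 250 (x) x 130 (y) mm outside, rim 18 mm high, walls and floor 3 mm thick; fixed, to the left or right of the caddy. Origin: centre of its underside. The side area for the three bottles; they fit in a row along its x, 75 to 80 mm apart.
- instrument_tray: Bright metal tray, fixed, on the caddy's other side; 250 (x) x 130 (y) mm, rim 18 mm, walls and floor 3 mm. Origin: centre of underside. Scissors, haemostat and forceps (fixed, 8 mm high) lie in it from x = -110 to +20 mm, tips to +x (away from the robot); the end from x = +20 to +122 mm is clear over the whole width: the jar's place, middle at (+70, 0) mm.
- jar: Stainless steel dressing jar with its lid fixed on: straight round body 56 mm across and 42 mm high, shallow domed lid with a 12 mm ball knob, 64 mm high in all; about 0.18 kg. Origin: centre of its underside, z up. Take it round the body.
- pump_bottle: Round clear pump bottle, 54 mm across, paper band; shoulder ends at 124 mm, collar 30 mm across to 137 mm, thin stem, round head 24 mm across from 150 to 170 mm above the underside; spout 11 mm wide reaches 38 mm from the axis towards its -x at 153 to 169 mm height. Rigid, about 0.22 kg. Origin: centre of underside, z up. Grip the head across the spout (closing along its y).
- square_bottle: White plastic bottle with a square body 50 x 50 mm, 104 mm high, shoulder up to 114 mm, ribbed white screw cap 31 mm across from 114 to 140 mm above the underside. About 0.24 kg. Origin: centre of its underside, z up. Take it by the cap.
- round_bottle: Amber glass bottle, round, 56 mm across, 80 mm to the shoulder, which ends at 98 mm; wide black screw cap 40 mm across from 98 to 122 mm above the underside. About 0.26 kg. Origin: centre of its underside, z up. Take it by the cap.
- glove_box: White card glove box with a blue band 120 x 235 x 72 mm, standing loose beyond the caddy. Origin: centre of its underside. Not to be disturbed.
- spray_bottle: Clear trigger spray bottle, 72 mm across, 197 mm high, loose, at the far left. Origin: centre of its underside. Not to be disturbed.
- steel_bowl: Small steel bowl 90 mm across, 35 mm high, loose, at the far right. Origin: centre of its underside. Not to be disturbed.

How it is judged:
On the way, in this order (a step that is already met when the one before it is completed fails the run):
1. all three bottles stand upright in the grey side tray (x of pump_bottle in the frame of side_tray between -0.11 and 0.11 m and y of pump_bottle in the frame of side_tray between -0.05 and 0.05 m and z of each of pump_bottle, square_bottle, round_bottle in the frame of side_tray below 0.007 m and angle between each of pump_bottle, square_bottle, round_bottle's own z axis and vertical below 0.08 rad and linear speed of each of pump_bottle, square_bottle, round_bottle below 0.03 m/s and x of square_bottle in the frame of side_tray between -0.11 and 0.11 m and y of square_bottle in the frame of side_tray between -0.05 and 0.05 m and x of round_bottle in the frame of side_tray between -0.11 and 0.11 m and y of round_bottle in the frame of side_tray between -0.05 and 0.05 m), for 0.2 s.
2. the jar stands in the clear end of the instrument tray while the three bottles are still in the side tray (all of step 1 and x of jar in the frame of instrument_tray between 0.045 and 0.097 m and y of jar in the frame of instrument_tray between -0.037 and 0.037 m and z of jar in the frame of instrument_tray below 0.007 m and angle between jar's own z axis and vertical below 0.08 rad and linear speed of jar below 0.03 m/s), for 0.2 s.
At the end, for the whole second after the job is handed in: The jar stands upright on the floor of the instrument tray in its clear end (centre 45 to 97 mm from the tray's middle towards +x, within 37 mm of its centre line); each bottle stands upright in the caddy within 15 mm of where it stood at the start; all released and at rest (x of jar in the frame of instrument_tray between 0.045 and 0.097 m and y of jar in the frame of instrument_tray between -0.037 and 0.037 m and z of jar in the frame of instrument_tray below 0.007 m and angle between each of jar, pump_bottle, square_bottle, round_bottle's own z axis and vertical below 0.08 rad and linear speed of each of jar, pump_bottle, square_bottle, round_bottle below 0.03 m/s and contact force between the fingers and jar below 0.3 N and distance of each of pump_bottle, square_bottle, round_bottle from where it was at the start of the episode below 0.015 m and contact force between the fingers and pump_bottle below 0.3 N and contact force between the fingers and square_bottle below 0.3 N and contact force between the fingers and round_bottle below 0.3 N); the robot touches nothing.
It fails at once if a bottle or the jar is tipped by more than 0.5 rad (angle between any of pump_bottle, square_bottle, round_bottle, jar's own z axis and vertical above 0.5 rad).
It fails at once if a bottle or the jar is dropped, slammed or pressed down hard (over 45 N on the tray or caddy) (contact force between any of pump_bottle, square_bottle, round_bottle and side_tray above 45 N or contact force between any of pump_bottle, square_bottle, round_bottle and caddy above 45 N or contact force between jar and instrument_tray above 45 N).
It fails at once if the glove box, spray bottle or steel bowl is moved by more than 20 mm (distance of any of glove_box, spray_bottle, steel_bowl from where it was at the start of the episode above 0.02 m).
It also fails if it takes over 144 s, if anything falls off the work surface, if the arm or the gripper's body presses on something with over 40 N, if the wrist force passes 120 N, or if a joint passes its speed limit or range.

## Working session

There is one attempt and no reset: what is moved stays moved. The work goes in short steps, Python scripts to look and compute and a tool call to move; the robot and the scene stay as the last step left them, time stands still between calls to the robot, and variables do not carry over. Pictures are saved under pics/ and viewed, about 12 in all and at most 16, crops included, and the job is handed in when it is done.

Besides the shell and the picture viewer there is one more tool, called after ">>>" by a JSON object that holds its "op" and its "data". servo_tool: Moves the arm, as the interface text tells. Its arguments: {"type":"object","properties":{"moves":{"type":"array","items":{"type":"array","items":{"type":"array","items":{"type":"number"}}}},"newtons":{"type":"number"}},"required":["moves"]}

```bash
mkdir -p pics
cat > h.py <<'E'
from rig import arm
import numpy as np, cv2
from scipy.spatial.transform import Rotation as R
def cal(n):
    c=arm.calibration(n);K=np.array([[c['fx'],0,c['cx']],[0,c['fy'],c['cy']],[0,0,1]])
    o=np.array(c['orientation']); Rm=R.from_euler('xyz',o).as_matrix() if o.size==3 else (o if o.size==9 else R.from_quat(o).as_matrix())
    return K,np.array(c['dist_coeffs']),Rm,np.array(c['position'])
def ray(n,uv):
    K,d,Rm,p=cal(n); q=cv2.undistortPoints(np.array(uv,float).reshape(-1,1,2),K,d).reshape(-1,2)
    return np.c_[q,np.ones(len(q))]@Rm.T,p
def onz(n,uv,z):
    v,p=ray(n,uv); return p+v*((z-p[2])/v[:,2])[:,None]
def proj(n,P):
    K,d,Rm,p=cal(n); return cv2.projectPoints((np.atleast_2d(P)-p)@Rm,np.zeros(3),np.zeros(3),K,d)[0].reshape(-1,2)
def cloud(n,dep):
    h,w=dep.shape; u,v=np.meshgrid(np.arange(w),np.arange(h)); r,p=ray(n,np.c_[u.ravel(),v.ravel()])
    P=p+r*dep.reshape(-1,1); P[dep.ravel()==0]=np.nan
    return P.reshape(h,w,3)
def snap(n,name=None):
    im,d=arm.read_camera(n)
    if name: cv2.imwrite('pics/'+name,im[:,:,::-1])
    return im,d
E
python3 - <<'E'
from h import *
for n in('top','scene'):
    im,d=snap(n,n+'0.png'); np.savez(n+'0.npz',im=im,d=d); c=arm.calibration(n); print(c)
print(arm.sense(),arm.hold_point_z)
E
```

```text
{'fx': 455.4668799722688, 'fy': 455.4668799722688, 'cx': 282.16422637584583, 'cy': 206.2604386632843, 'dist_coeffs': array([-0.14182175,  0.        ,  0.        ,  0.        ,  0.        ]), 'position': array([ 0.55356726, -0.00676433,  1.16117178]), 'orientation': array([-3.05128118,  0.01872898, -1.5459219 ])}
{'fx': 465.715425644082, 'fy': 465.715425644082, 'cx': 286.214571502676, 'cy': 210.48824861413541, 'dist_coeffs': array([-0.01870391,  0.        ,  0.        ,  0.        ,  0.        ]), 'position': array([1.08298406, 0.44205829, 0.82092808]), 'orientation': array([-2.46004894, -0.00827599,  2.36707048])}
{'time_s': 0.1, 'joint_positions': array([-1.27200042e+00,  3.20241226e-01,  1.56555769e+00, -3.33269876e-05,
        1.25740744e+00, -2.00075828e-02]), 'dq': array([ 0.00083756, -0.00045476, -0.00388604, -0.00037743,  0.00199631,
       -0.0010065 ]), 'effort': array([-2.01473299e-04, -4.16408050e+01, -2.34704429e+01, -2.26058830e-05,
        4.91099636e-03, -1.25121213e-05]), 'tool_pos': array([ 0.18008344, -0.54562116,  0.23055847]), 'orientation': array([-3.13997864e+00, -6.03217954e-07,  3.18813792e-01]), 'contact_force': array([-0.36782788, -0.03572572, -0.30491363]), 'moment': array([-0.05497089,  0.00375306, -0.01416079]), 'finger_gap': 1.0016370499920202} -0.0187
```

View pics/top0.png

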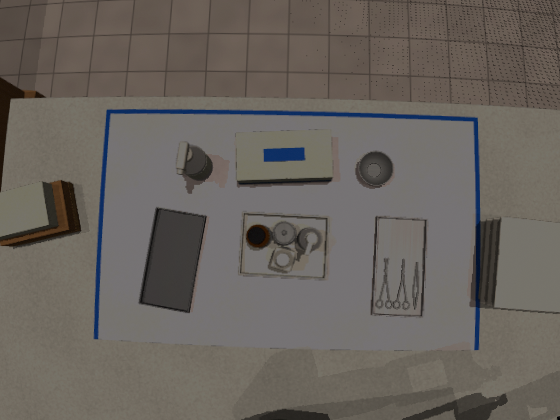

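View pics/scene0.png

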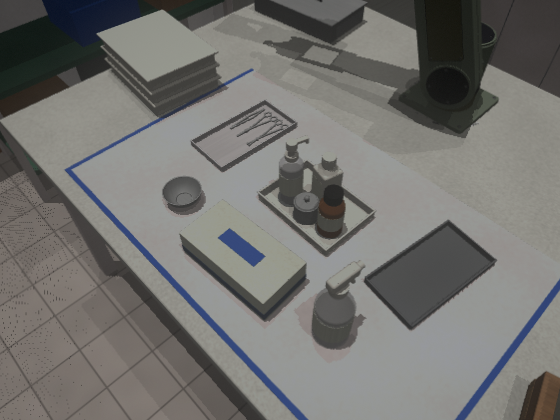

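Run:
```python
from h import *
t=np.load('top0.npz')['im']; s=np.load('scene0.npz')['im']
f=lambda a:cv2.convertScaleAbs(a,alpha=1.6)[:,:,::-1]
a=cv2.resize(f(t[195:325,125:335]),None,fx=3.8,fy=3.8,interpolation=cv2.INTER_CUBIC)
cv2.imwrite('pics/c1.png',a)
b=cv2.resize(f(t[200:325,330:440]),None,fx=3.6,fy=3.6,interpolation=cv2.INTER_CUBIC)
c=cv2.resize(f(s[130:255,250:380]),None,fx=3.1,fy=3.6,interpolation=cv2.INTER_CUBIC)
cv2.imwrite('pics/c2.png',np.hstack([b,c])); print(b.shape)
d=np.load('top0.npz')['d']; P=cloud('top',d)
g=cv2.cvtColor(t,cv2.COLOR_RGB2GRAY)
m=((g<90)&(np.arange(560)[None]<215)&(np.arange(560)[None]>130)&(np.arange(420)[:,None]>200)&(np.arange(420)[:,None]<320)).astype(np.uint8)
cs,_=cv2.findContours(m,0,2); k=max(cs,key=cv2.contourArea); r=cv2.boxPoints(cv2.minAreaRect(k)); print(r); q=onz('top',r,.018); print(q.round(4),q.mean(0))
for i in range(3): print(np.linalg.norm(q[i+1]-q[i]))
for (u,v) in [(258,236),(284,232),(312,236),(283,260),(175,260),(400,240),(330,250),(250,270)]: print(u,v,P[v,u].round(4))
```

```text
(450, 396, 3)
[[137.48659 303.9094 ]
 [154.74162 206.13089]
 [206.54027 215.27182]
 [189.28523 313.05032]]
[[0.3989 0.3787 0.018 ]
 [0.6493 0.3438 0.018 ]
 [0.6292 0.2083 0.018 ]
 [0.3818 0.2438 0.018 ]] [0.51479994 0.29365943 0.018     ]
0.2528467141680575
0.13703121450573746
0.24988998622836908
258 236 [nan nan nan]
284 232 [0.5904 0.0103 0.0619]
312 236 [ 0.5795 -0.0523  0.1716]
283 260 [0.5253 0.0097 0.1432]
175 260 [5.132e-01 2.894e-01 4.000e-04]
400 240 [ 0.5785 -0.2857  0.001 ]
330 250 [ 0.5494 -0.1066  0.0012]
250 270 [0.4938 0.0952 0.0011]
```

View pics/c1.png

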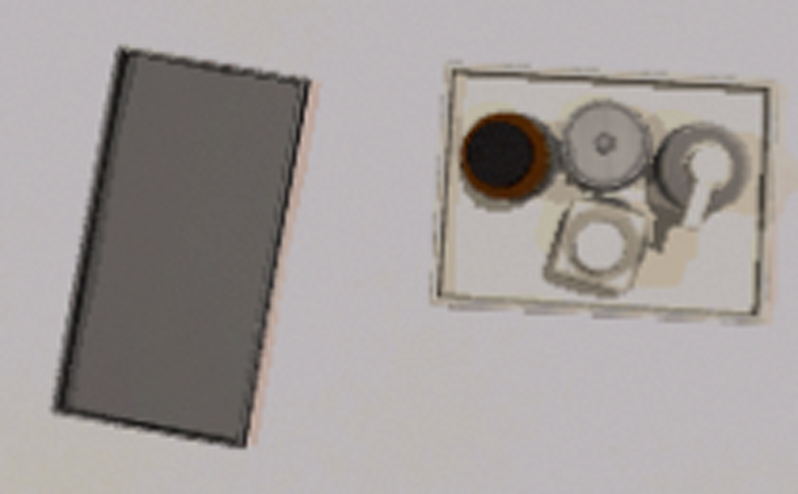

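View pics/c2.png

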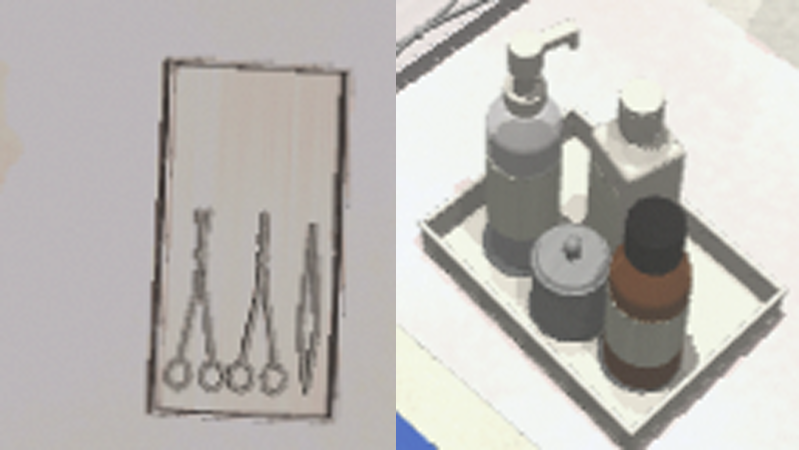

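Run:
```python
from h import *
def c(l,o,s): return np.array(l)/s+np.array(o)
A=lambda *l:c(l,(125,195),3.8)-.37
B=lambda *l:c(l,(330,200),3.6)-.36
for n,z,p in [('round',.125,(500,156)),('jar',.067,(604,143)),('pump',.173,(709,165)),('spout',.172,(692,222)),('square',.143,(598,246))]:
    print(n,onz('top',A(p),z).round(4))
for n,q in [('cad',onz('top',A((447,67),(775,85),(762,318),(433,302)),.025)),('ins',onz('top',B((165,58),(349,71),(333,416),(149,411)),.018)),('side',onz('top',A((120,46),(312,80),(243,446),(54,410)),.018)),('sqbody',onz('top',A((568,198),(650,210),(632,293),(550,275)),.107))]:
    e=[(q[i]-q[(i+1)%4])[:2] for i in range(4)]
    x=e[3]*-1-e[1]*-1 # along +x
    x=(q[0]-q[3])+(q[1]-q[2]); y=(q[0]-q[1])+(q[3]-q[2])
    print(n,q.mean(0).round(4),'sides',[round(float(np.linalg.norm(k)),3) for k in e],'yaw x,y deg',np.degrees([np.arctan2(x[1],x[0]),np.arctan2(-y[0],y[1])]).round(1))
    if n=='cad':
        th=(np.arctan2(x[1],x[0])+np.arctan2(-y[0],y[1]))/2; R2=np.array([[np.cos(th),-np.sin(th)],[np.sin(th),np.cos(th)]])
        for k,l in dict(jar=(30,0),sq=(-32,0),left=(20,61),right=(20,-61)).items(): print(' ',k,(q.mean(0)[:2]+R2@np.array(l)/1e3).round(4))
```

```text
round [[0.5783 0.0724 0.125 ]]
jar [[0.5895 0.0112 0.067 ]]
pump [[ 0.5749 -0.0506  0.173 ]]
spout [[ 0.5423 -0.0417  0.172 ]]
square [[0.5266 0.012  0.143 ]]
cad [0.5583 0.0112 0.025 ] sides [0.216, 0.153, 0.215, 0.155] yaw x,y deg [-1.9 -1.5]
  jar [0.5883 0.0103]
  sq [0.5264 0.0121]
  left [0.5802 0.0715]
  right [ 0.5765 -0.0504]
ins [ 0.5132 -0.28    0.018 ] sides [0.131, 0.241, 0.13, 0.245] yaw x,y deg [-2.  -1.9]
side [0.5157 0.2921 0.018 ] sides [0.134, 0.247, 0.131, 0.248] yaw x,y deg [-8.5 -8.2]
sqbody [0.5269 0.0115 0.107 ] sides [0.05, 0.051, 0.051, 0.048] yaw x,y deg [-11.3  -8.9]
```

```bash
cat > d.py <<'E'
import sys
from h import *
def d(x,y,z,yaw=-15):
    s=arm.sense(); Rm=R.from_euler('xyz',s['orientation']).as_matrix()
    v=(np.array([x,y,z])-s['tool_pos'])@Rm*1e3; y0=np.degrees(s['orientation'][2])
    print('delta',v.round(1),'spin',round((y0-yaw)/5,2),'| at',s['tool_pos'].round(4),np.degrees(s['orientation']).round(1),'F',s['contact_force'].round(1),'gap',round(s['finger_gap']*85.4,1),'t',round(s['time_s'],2))
if __name__=='__main__': d(*map(float,sys.argv[1:]))
E
python3 d.py .5755 -.0505 .26
```

```text
delta [ 530.7 -346.3  -28.9] spin 6.65 | at [ 0.1801 -0.5456  0.2306] [-179.9   -0.    18.3] F [-0.4 -0.  -0.3] gap 85.5 t 0.1
```

>>> {"op": "servo_tool", "data": {"moves": [[[45, -29, -20, 0.6, 60], [90, -58, -29, 1.2, 60], [135, -87, -29, 1.8, 50], [180, -116, -29, 2.4, 50], [225, -145, -29, 3, 50], [270, -174, -29, 3.6, 50], [315, -205, -29, 4.2, 50], [360, -235, -29, 4.8, 50], [405, -264, -29, 5.4, 50], [450, -293, -29, 6, 50], [490, -320, -29, 6.65, 50], [530.7, -346.3, -29, 6.65, 50]]]}}

```text
time_s: 1.6
tool_pos: [0.5763, -0.0494, 0.2598]
orientation: [3.141, 0.001, -0.261]
contact_force: [0.4, -0.7, -0.5]
finger_gap: 0.583
```

```bash
python3 d.py .5755 -.0505 .26
python3 - <<'E'
from h import *
snap('scene','s1.png'); im,d=snap('top'); cv2.imwrite('pics/t1.png',cv2.resize(im[:,:,::-1],None,fx=1.4,fy=1.4))
E
```

```text
delta [-0.5  1.3 -0.2] spin 0.0 | at [ 0.5763 -0.0494  0.2598] [180.   0. -15.] F [ 0.4 -0.7 -0.5] gap 49.8 t 1.6
```

View pics/s1.png

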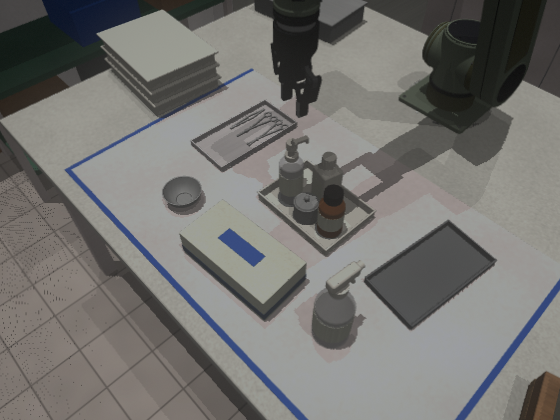

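```bash
python3 -c "
from h import *
print(proj('scene',[[.5763,-.0494,.26],[.5755,-.0505,.173]]), proj('top',[[.5763,-.0494,.26]]))"
```

```text
[[293.50832373 107.66322748]
 [292.53555329 141.41102113]] [[312.57048137 236.44090267]]
```

Run:
```python
from h import *
im,d=snap('scene'); im=cv2.convertScaleAbs(im,alpha=1.6)
t=np.load('top0.npz')
cv2.imwrite('pics/s2.png',cv2.resize(im[40:190,230:380,::-1],None,fx=4,fy=4,interpolation=cv2.INTER_CUBIC))
```

```text
(no output)
```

View pics/s2.png

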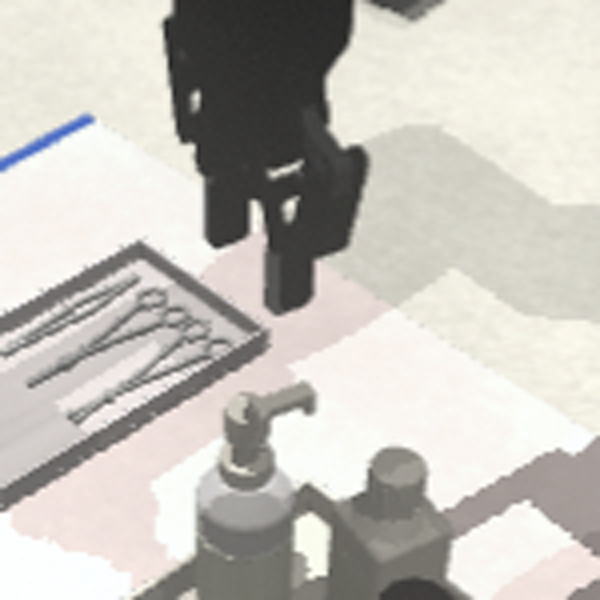

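The fingertip midpoint (294,109) matches the projected TCP, and the pump head at (291,141) lies straight below it. Descending to grip.

>>> {"op": "servo_tool", "data": {"moves": [[[0, 1, 35, 0, 50], [0, 1, 70, 0, 50], [0, 1, 95, 0, 50], [0, 1, 112, 0, 50], [0, 1, 112, 0, 50], [0, 1, 112, 0, 20], [0, 1, 112, 0, 10], [0, 1, 112, 0, 10], [0, 1, 112, 0, 10], [0, 1, 112, 0, 10]]], "newtons": 40}}

```text
time_s: 3.0
tool_pos: [0.576, -0.0522, 0.1496]
orientation: [3.141, -0.002, -0.261]
contact_force: [-0.9, -1.1, 5.9]
finger_gap: 0.266
```

>>> {"op": "servo_tool", "data": {"moves": [[[0, 0, -5, 0, 10], [0, 0, -15, 0, 10], [0, 0, -35, 0, 10], [0, 0, -60, 0, 10], [0, 0, -85, 0, 10], [0, 0, -110, 0, 10], [0, 0, -135, 0, 10], [0, 0, -155, 0, 10], [0, 0, -165, 0, 10]]]}}

```text
time_s: 4.12
tool_pos: [0.5756, -0.0517, 0.3145]
orientation: [-3.141, -0.001, -0.261]
contact_force: [-0.0, 0.4, -2.3]
finger_gap: 0.262
```

```bash
python3 d.py .439 .3035 .313;python3 d.py .439 .3035 .149
```

```text
delta [-223.7 -307.8    1.3] spin 0.01 | at [ 0.5756 -0.0517  0.3145] [-1.8e+02 -1.0e-01 -1.5e+01] F [-0.   0.4 -2.3] gap 22.4 t 4.12
delta [-223.9 -307.8  165.3] spin 0.01 | at [ 0.5756 -0.0517  0.3145] [-1.8e+02 -1.0e-01 -1.5e+01] F [-0.   0.4 -2.3] gap 22.4 t 4.12
```

>>> {"op": "servo_tool", "data": {"moves": [[[-8, -11, 0, 0, 10], [-24, -33, 0, 0, 10], [-48, -66, 0, 0, 10], [-74, -102, 0, 0, 10], [-100, -138, 0, 0, 10], [-126, -174, 0, 0, 10], [-152, -210, 0, 0, 10], [-177, -244, 0, 0, 10], [-200, -275, 0, 0, 10], [-215, -296, 0, 0, 10], [-222, -305, 0, 0, 10], [-224, -308, 0, 0, 10]]]}}

```text
time_s: 5.62
tool_pos: [0.438, 0.3038, 0.3126]
orientation: [3.14, 0.001, -0.261]
contact_force: [0.6, -0.0, -2.5]
finger_gap: 0.266
```

>>> {"op": "servo_tool", "data": {"moves": [[[0, 0, 10, 0, 10], [0, 0, 30, 0, 10], [0, 0, 60, 0, 10], [0, 0, 90, 0, 10], [0, 0, 120, 0, 10], [0, 0, 140, 0, 10], [0, 0, 150, 0, 10], [0, 0, 156, 0, 10], [0, 0, 160, 0, 10], [0, 0, 163, 0, 10], [0, 0, 164, 0, 10], [0, 0, 164, 0, 10]]]}}

```text
time_s: 7.12
tool_pos: [0.4388, 0.3037, 0.1496]
orientation: [-3.141, -0.001, -0.261]
contact_force: [-0.7, -0.4, -1.9]
finger_gap: 0.264
```

```bash
python3 d.py .439 .3035 .149
```

```text
delta [0.3 0.2 0.6] spin 0.0 | at [0.4388 0.3037 0.1496] [-180.   -0.  -15.] F [-0.7 -0.4 -1.9] gap 22.5 t 7.12
```

>>> {"op": "servo_tool", "data": {"moves": [[[0, 0, 1, 0, 10], [0, 0, 1.5, 0, 10], [0, 0, 1.5, 0, 10]]]}}

```text
time_s: 7.5
tool_pos: [0.4393, 0.304, 0.1496]
orientation: [-3.14, -0.002, -0.261]
contact_force: [-1.8, -2.0, 7.3]
finger_gap: 0.262
```

>>> {"op": "servo_tool", "data": {"moves": [[[0, 0, 0, 0, 24], [0, 0, 0, 0, 30], [0, 0, 0, 0, 45], [0, 0, 0, 0, 50], [0, 0, -15, 0, 50], [0, 0, -40, 0, 50], [0, 0, -80, 0, 50], [0, 0, -110, 0, 50]]]}}

```text
time_s: 8.5
tool_pos: [0.439, 0.3039, 0.2606]
orientation: [-3.14, -0.002, -0.261]
contact_force: [0.2, 0.2, -0.2]
finger_gap: 0.588
```

```bash
python3 d.py .5265 .012 .24;python3 d.py .5265 .012 .12
```

```text
delta [159.9 259.4  20.4] spin 0.0 | at [0.439  0.3039 0.2606] [-1.799e+02 -1.000e-01 -1.500e+01] F [ 0.2  0.2 -0.2] gap 50.2 t 8.5
delta [159.7 259.6 140.4] spin 0.0 | at [0.439  0.3039 0.2606] [-1.799e+02 -1.000e-01 -1.500e+01] F [ 0.2  0.2 -0.2] gap 50.2 t 8.5
```

>>> {"op": "servo_tool", "data": {"moves": [[[10, 16, 0, 0, 50], [35, 57, 0, 0, 55], [63, 102, 0, 0, 55], [91, 148, 0, 0, 55], [119, 193, 0, 0, 55], [142, 231, 10, 0, 55], [156, 253, 20, 0, 55], [160, 259.5, 50, 0, 55], [160, 259.5, 90, 0, 55], [160, 259.5, 120, 0, 55], [160, 259.5, 140, 0, 55], [160, 259.5, 140, 0, 55]]]}}

```text
time_s: 10.0
tool_pos: [0.5242, 0.0108, 0.1159]
orientation: [3.14, 0.005, -0.262]
contact_force: [-0.3, 0.4, -0.8]
finger_gap: 0.644
```

>>> {"op": "servo_tool", "data": {"moves": [[[0, 0, 0, 0, 30], [0, 0, 0, 0, 20], [0, 0, 0, 0, 20], [0, 0, 0, 0, 20], [0, 0, 0, 0, 20]]]}}

```text
time_s: 10.62
tool_pos: [0.5268, 0.0113, 0.1188]
orientation: [3.141, -0.002, -0.261]
contact_force: [-0.3, -1.7, 6.1]
finger_gap: 0.335
```

```bash
python3 d.py .515 .2925 .12
```

```text
delta [ -84.  -268.7   -1.4] spin 0.01 | at [0.5268 0.0113 0.1188] [ 1.8e+02 -1.0e-01 -1.5e+01] F [-0.3 -1.7  6.1] gap 28.6 t 10.62
```

>>> {"op": "servo_tool", "data": {"moves": [[[0, 0, -5, 0, 20], [0, 0, -15, 0, 20], [0, 0, -35, 0, 20], [0, 0, -60, 0, 20], [0, 0, -85, 0, 20], [0, 0, -110, 0, 20], [0, 0, -130, 0, 20], [0, 0, -145, 0, 20], [0, 0, -150, 0, 20]]]}}

```text
time_s: 11.75
tool_pos: [0.5263, 0.0117, 0.2686]
orientation: [-3.141, -0.001, -0.261]
contact_force: [-0.3, 0.6, -2.8]
finger_gap: 0.335
```

>>> {"op": "servo_tool", "data": {"moves": [[[-3, -9, 0, 0, 20], [-9, -30, 0, 0, 20], [-19, -60, 0, 0, 20], [-30, -95, 0, 0, 20], [-41, -130, 0, 0, 20], [-52, -165, 0, 0, 20], [-63, -200, 0, 0, 20], [-73, -233, 0, 0, 20], [-80, -255, 0, 0, 20], [-83, -265, 0, 0, 20], [-84, -268, 0, 0, 20], [-84, -268, 0, 0, 20]]]}}

```text
time_s: 13.25
tool_pos: [0.5143, 0.2915, 0.2677]
orientation: [3.141, -0.0, -0.262]
contact_force: [-0.4, -0.4, -2.4]
finger_gap: 0.337
```

>>> {"op": "servo_tool", "data": {"moves": [[[0, 0, 10, 0, 20], [0, 0, 30, 0, 20], [0, 0, 55, 0, 20], [0, 0, 80, 0, 20], [0, 0, 105, 0, 20], [0, 0, 125, 0, 20], [0, 0, 137, 0, 20], [0, 0, 143, 0, 20], [0, 0, 147, 0, 20], [0, 0, 149, 0, 20], [0, 0, 150, 0, 20], [0, 0, 150, 0, 20]]]}}

```text
time_s: 14.75
tool_pos: [0.5146, 0.2923, 0.1188]
orientation: [-3.141, -0.001, -0.261]
contact_force: [-1.0, -0.5, 3.0]
finger_gap: 0.338
```

>>> {"op": "servo_tool", "data": {"moves": [[[0, 0, 0, 0, 28], [0, 0, 0, 0, 33], [0, 0, 0, 0, 45], [0, 0, 0, 0, 55], [0, 0, -15, 0, 55], [0, 0, -40, 0, 55], [0, 0, -70, 0, 55], [0, 0, -90, 0, 62], [0, 0, -90, 0, 62]]]}}

```text
time_s: 15.88
tool_pos: [0.5153, 0.2928, 0.2104]
orientation: [-3.138, -0.004, -0.261]
contact_force: [0.3, 0.3, 0.2]
finger_gap: 0.724
```

```bash
python3 d.py .579 .072 .105
```

```text
delta [118.2 197.2 105.1] spin 0.0 | at [0.5153 0.2928 0.2104] [-179.8   -0.2  -15. ] F [0.3 0.3 0.2] gap 61.9 t 15.88
```

>>> {"op": "servo_tool", "data": {"moves": [[[10, 17, 0, 0, 62], [31, 52, 0, 0, 62], [55, 92, 0, 0, 62], [79, 132, 0, 0, 62], [100, 167, 0, 0, 62], [114, 190, 0, 0, 62], [118, 197, 20, 0, 62], [118, 197, 50, 0, 62], [118, 197, 80, 0, 62], [118, 197, 100, 0, 62], [118, 197, 104, 0, 62], [118, 197, 104, 0, 62]]]}}

```text
time_s: 17.38
tool_pos: [0.5772, 0.0707, 0.1036]
orientation: [3.141, 0.001, -0.262]
contact_force: [-0.5, 0.2, 0.8]
finger_gap: 0.728
```

>>> {"op": "servo_tool", "data": {"moves": [[[0, 0, 0, 0, 40], [0, 0, 0, 0, 28], [0, 0, 0, 0, 28], [0, 0, 0, 0, 28], [0, 0, 0, 0, 28]]]}}

```text
time_s: 18.0
tool_pos: [0.5781, 0.0715, 0.1049]
orientation: [-3.141, -0.002, -0.261]
contact_force: [-0.6, -0.0, 6.7]
finger_gap: 0.451
```

```bash
python3 d.py .591 .2815 .105
```

```text
delta [ -41.8 -206.3   -0. ] spin 0.01 | at [0.5781 0.0715 0.1049] [-1.8e+02 -1.0e-01 -1.5e+01] F [-0.6 -0.   6.7] gap 38.5 t 18.0
```

>>> {"op": "servo_tool", "data": {"moves": [[[0, 0, -5, 0, 28], [0, 0, -15, 0, 28], [0, 0, -35, 0, 28], [0, 0, -55, 0, 28], [0, 0, -67, 0, 28], [0, 0, -70, 0, 28], [0, 0, -70, 0, 28]]]}}

```text
time_s: 18.88
tool_pos: [0.577, 0.0713, 0.1734]
orientation: [3.141, 0.001, -0.261]
contact_force: [0.2, 0.8, -2.2]
finger_gap: 0.453
```

>>> {"op": "servo_tool", "data": {"moves": [[[-2, -8, 0, 0, 28], [-5, -25, 0, 0, 28], [-10, -50, 0, 0, 28], [-16, -80, 0, 0, 28], [-22, -110, 0, 0, 28], [-28, -140, 0, 0, 28], [-34, -168, 0, 0, 28], [-38, -190, 0, 0, 28], [-41, -202, 0, 0, 28], [-42, -206, 0, 0, 28], [-42, -206, 0, 0, 28]]]}}

```text
time_s: 20.25
tool_pos: [0.59, 0.2808, 0.1737]
orientation: [3.141, 0.0, -0.262]
contact_force: [0.6, 0.3, -2.6]
finger_gap: 0.452
```

>>> {"op": "servo_tool", "data": {"moves": [[[0, 0, 8, 0, 28], [0, 0, 25, 0, 28], [0, 0, 43, 0, 28], [0, 0, 56, 0, 28], [0, 0, 63, 0, 28], [0, 0, 67, 0, 28], [0, 0, 69, 0, 28], [0, 0, 70, 0, 28], [0, 0, 70, 0, 28]]]}}

```text
time_s: 21.38
tool_pos: [0.5905, 0.2814, 0.105]
orientation: [-3.141, -0.002, -0.261]
contact_force: [-1.1, 0.0, 3.0]
finger_gap: 0.45
```

>>> {"op": "servo_tool", "data": {"moves": [[[0, 0, 0, 0, 36], [0, 0, 0, 0, 42], [0, 0, 0, 0, 55], [0, 0, 0, 0, 62], [0, 0, -15, 0, 62], [0, 0, -40, 0, 62], [0, 0, -70, 0, 75], [0, 0, -90, 0, 75], [0, 0, -90, 0, 75]]]}}

```text
time_s: 22.5
tool_pos: [0.5911, 0.2817, 0.1966]
orientation: [-3.138, -0.004, -0.262]
contact_force: [-0.4, -0.1, 0.2]
finger_gap: 0.879
```

```bash
python3 d.py .589 .0105 .012
python3 - <<'E'
from h import *
im,d=snap('top'); im2,d2=snap('scene')
f=lambda a:cv2.convertScaleAbs(a,alpha=1.6)[:,:,::-1]
a=cv2.resize(f(im[195:325,125:335]),None,fx=3.8,fy=3.8,interpolation=cv2.INTER_CUBIC)
cv2.imwrite('pics/t3.png',a)
E
```

```text
delta [ 67.3 263.2 184. ] spin 0.0 | at [0.5911 0.2817 0.1966] [-179.8   -0.2  -15. ] F [-0.4 -0.1  0.2] gap 75.1 t 22.5
```

View pics/t3.png

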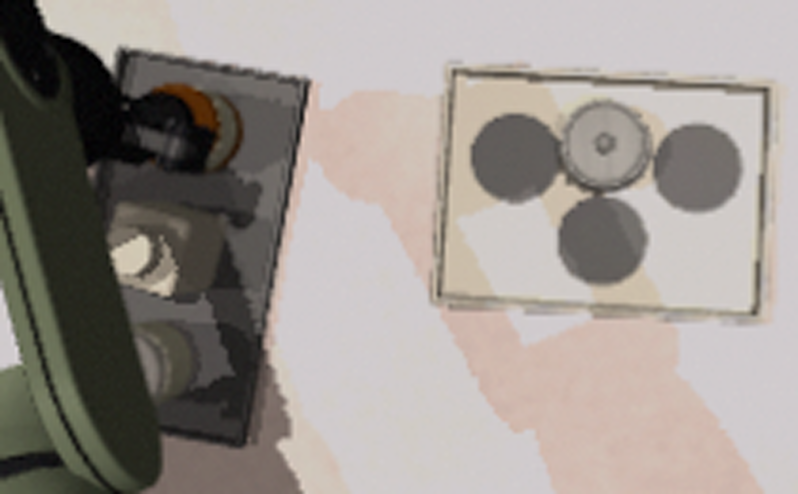

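The three bottles stand in the tray in a row (lower-left, middle and top at crop (150,360), (165,250), (195,130)). The jar's knob is unchanged at (604,143), and the three discs are bare. Next, the jar.

>>> {"op": "servo_tool", "data": {"moves": [[[4, 16, 0, 0, 75], [12, 48, 0, 0, 75], [22, 88, 0, 0, 75], [33, 130, 0, 0, 75], [44, 172, 0, 0, 75], [54, 212, 20, 0, 75], [62, 244, 40, 0, 75], [66, 259, 60, 0, 75], [67, 263, 90, 0, 75], [67, 263, 120, 0, 75], [67, 263, 130, 0, 75], [67, 263, 130, 0, 75]]]}}

```text
time_s: 24.1
tool_pos: [0.5861, 0.0094, 0.0632]
orientation: [3.141, 0.002, -0.262]
contact_force: [-0.4, 0.0, 0.6]
finger_gap: 0.877
```

```bash
python3 d.py .589 .0105 .012; python3 -c "
from h import *
print(onz('top',np.array([(515,158),(698,168),(602,240)])/3.8+[125,195]-.37*np.ones(2),.003).round(4))"
```

```text
delta [ 2.6 -1.8 51.2] spin 0.0 | at [0.5861 0.0094 0.0632] [ 1.8e+02  1.0e-01 -1.5e+01] F [-0.4  0.   0.6] gap 74.9 t 24.1
[[ 0.5801  0.0716  0.003 ]
 [ 0.5764 -0.0509  0.003 ]
 [ 0.527   0.012   0.003 ]]
```

>>> {"op": "servo_tool", "data": {"moves": [[[1, 0, 20, 0, 75], [1, 0, 35, 0, 75], [1, 0, 46, 0, 75], [1, 0, 51, 0, 75], [1, 0, 51, 0, 75], [1, 0, 51, 0, 60], [1, 0, 51, 0, 45], [1, 0, 51, 0, 45], [1, 0, 51, 0, 45], [1, 0, 51, 0, 45], [1, 0, 51, 0, 45]]]}}

```text
time_s: 25.48
tool_pos: [0.5884, 0.0097, 0.0136]
orientation: [-3.141, -0.002, -0.262]
contact_force: [-1.0, 0.8, 5.6]
finger_gap: 0.641
```

>>> {"op": "servo_tool", "data": {"moves": [[[0, 0, -5, 0, 45], [0, 0, -15, 0, 45], [0, 0, -35, 0, 45], [0, 0, -55, 0, 45], [0, 0, -67, 0, 45], [0, 0, -70, 0, 45], [0, 0, -70, 0, 45]]]}}

```text
time_s: 26.35
tool_pos: [0.5873, 0.0096, 0.0825]
orientation: [3.141, 0.001, -0.262]
contact_force: [1.2, -0.2, -2.1]
finger_gap: 0.64
```

```bash
python3 d.py .584 -.2825 .012
```

```text
delta [ 72.3 283.   70.5] spin 0.0 | at [0.5873 0.0096 0.0825] [180.   0. -15.] F [ 1.2 -0.2 -2.1] gap 54.7 t 26.35
```

>>> {"op": "servo_tool", "data": {"moves": [[[3, 11, 0, 0, 45], [9, 34, 0, 0, 45], [17, 65, 0, 0, 45], [26, 100, 0, 0, 45], [35, 136, 0, 0, 45], [44, 172, 0, 0, 45], [53, 208, 0, 0, 45], [62, 243, 0, 0, 45], [68, 267, 0, 0, 45], [71, 279, 0, 0, 45], [72, 283, 0, 0, 45], [72, 283, 0, 0, 45]]]}}

```text
time_s: 27.85
tool_pos: [0.584, -0.2817, 0.0827]
orientation: [-3.141, 0.0, -0.261]
contact_force: [-0.1, 0.2, -1.7]
finger_gap: 0.643
```

>>> {"op": "servo_tool", "data": {"moves": [[[0, 0, 8, 0, 45], [0, 0, 25, 0, 45], [0, 0, 43, 0, 45], [0, 0, 56, 0, 45], [0, 0, 63, 0, 45], [0, 0, 67, 0, 45], [0, 0, 69, 0, 45], [0, 0, 70, 0, 45], [0, 0, 70, 0, 45], [0, 0, 70, 0, 45]]]}}

```text
time_s: 29.1
tool_pos: [0.5843, -0.2826, 0.0137]
orientation: [3.141, -0.001, -0.262]
contact_force: [-1.3, -0.4, 3.9]
finger_gap: 0.638
```

>>> {"op": "servo_tool", "data": {"moves": [[[0, 0, 0, 0, 54], [0, 0, 0, 0, 60], [0, 0, 0, 0, 68], [0, 0, 0, 0, 68], [0, 0, -15, 0, 68], [0, 0, -40, 0, 68], [0, 0, -75, 0, 68], [0, 0, -110, 0, 68], [0, 0, -150, 0, 62], [0, 0, -180, 0, 62], [0, 0, -190, 0, 62], [0, 0, -190, 0, 62]]]}}

```text
time_s: 30.6
tool_pos: [0.584, -0.2824, 0.2033]
orientation: [3.141, -0.001, -0.262]
contact_force: [-0.2, -0.3, -1.8]
finger_gap: 0.732
```

```bash
python3 d.py .591 .281 .105
python3 - <<'E'
from h import *
im,d=snap('top'); im2,d2=snap('scene')
f=lambda a:cv2.convertScaleAbs(a,alpha=1.6)[:,:,::-1]
a=cv2.resize(f(im[195:325,125:250]),None,fx=3.,fy=3.,interpolation=cv2.INTER_CUBIC)
b=cv2.resize(f(im2[90:220,160:285]),None,fx=3.,fy=3.,interpolation=cv2.INTER_CUBIC)
cv2.imwrite('pics/t4.png',np.hstack([a,b]))
E
```

```text
delta [-139.1 -546.1   98. ] spin 0.0 | at [ 0.584  -0.2824  0.2033] [ 1.8e+02 -1.0e-01 -1.5e+01] F [-0.2 -0.3 -1.8] gap 62.6 t 30.6
```

View pics/t4.png

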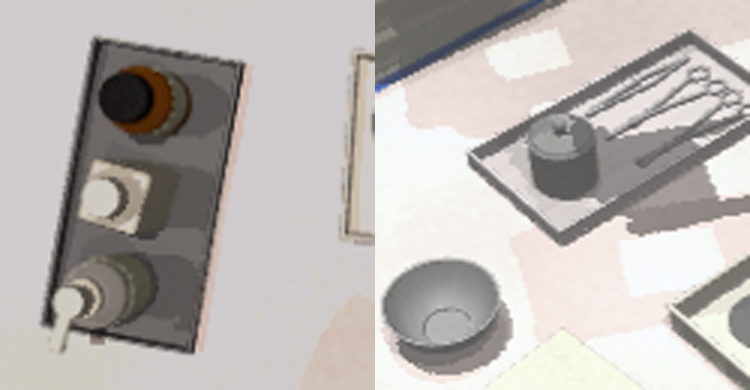

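The jar stands upright in the clear end at (563,165) on the right half. All three bottles are upright in the tray, with caps at (127,97), (103,198) and (70,300). Now the round bottle goes back.

>>> {"op": "servo_tool", "data": {"moves": [[[-5, -20, 0, 0, 62], [-17, -65, 0, 0, 62], [-31, -120, 0, 0, 62], [-45, -177, 0, 0, 62], [-60, -234, 0, 0, 62], [-74, -291, 0, 0, 62], [-88, -348, 0, 0, 62], [-103, -405, 0, 0, 62], [-117, -460, 0, 0, 62], [-129, -507, 0, 0, 62], [-137, -536, 0, 0, 62], [-139, -546, 0, 0, 62]]]}}

```text
time_s: 32.2
tool_pos: [0.5894, 0.2833, 0.2016]
orientation: [3.14, 0.002, -0.258]
contact_force: [-0.5, -1.1, 0.4]
finger_gap: 0.729
```

>>> {"op": "servo_tool", "data": {"moves": [[[0, 0, 20, 0, 62], [0, 0, 50, 0, 62], [0, 0, 80, 0, 62], [0, 0, 95, 0, 62], [0, 0, 98, 0, 62], [0, 0, 98, 0, 62], [0, 0, 98, 0, 40], [0, 0, 98, 0, 28], [0, 0, 98, 0, 28], [0, 0, 98, 0, 28], [0, 0, 98, 0, 28]]]}}

```text
time_s: 33.58
tool_pos: [0.5918, 0.2814, 0.1063]
orientation: [-3.14, -0.002, -0.261]
contact_force: [0.2, -0.6, 5.5]
finger_gap: 0.447
```

>>> {"op": "servo_tool", "data": {"moves": [[[0, 0, -5, 0, 28], [0, 0, -15, 0, 28], [0, 0, -35, 0, 28], [0, 0, -55, 0, 28], [0, 0, -67, 0, 28], [0, 0, -70, 0, 28], [0, 0, -70, 0, 28]]]}}

```text
time_s: 34.45
tool_pos: [0.5906, 0.2808, 0.1743]
orientation: [3.141, 0.001, -0.261]
contact_force: [0.5, -0.6, -1.6]
finger_gap: 0.451
```

```bash
python3 d.py .5785 .0718 .105
```

```text
delta [ 42.3 205.   69.4] spin 0.0 | at [0.5906 0.2808 0.1743] [180.   0. -15.] F [ 0.5 -0.6 -1.6] gap 38.5 t 34.45
```

>>> {"op": "servo_tool", "data": {"moves": [[[2, 8, 0, 0, 28], [5, 25, 0, 0, 28], [10, 50, 0, 0, 28], [16, 80, 0, 0, 28], [22, 110, 0, 0, 28], [28, 140, 0, 0, 28], [34, 168, 0, 0, 28], [39, 190, 0, 0, 28], [41, 201, 0, 0, 28], [42, 205, 0, 0, 28], [42, 205, 0, 0, 28]]]}}

```text
time_s: 35.83
tool_pos: [0.5785, 0.0721, 0.1748]
orientation: [-3.141, -0.0, -0.262]
contact_force: [-0.3, 0.3, -2.7]
finger_gap: 0.45
```

>>> {"op": "servo_tool", "data": {"moves": [[[0, 0, 8, 0, 28], [0, 0, 25, 0, 28], [0, 0, 43, 0, 28], [0, 0, 56, 0, 28], [0, 0, 63, 0, 28], [0, 0, 67, 0, 28], [0, 0, 69, 0, 28], [0, 0, 70, 0, 28], [0, 0, 70, 0, 28]]]}}

```text
time_s: 36.95
tool_pos: [0.5792, 0.0721, 0.1063]
orientation: [-3.141, -0.002, -0.262]
contact_force: [-0.7, -0.7, 5.6]
finger_gap: 0.45
```

>>> {"op": "servo_tool", "data": {"moves": [[[0, 0, 0, 0, 36], [0, 0, 0, 0, 42], [0, 0, 0, 0, 55], [0, 0, 0, 0, 62], [0, 0, -15, 0, 62], [0, 0, -40, 0, 62], [0, 0, -75, 0, 55], [0, 0, -110, 0, 55], [0, 0, -120, 0, 55], [0, 0, -120, 0, 55]]]}}

```text
time_s: 38.2
tool_pos: [0.5785, 0.0721, 0.2252]
orientation: [-3.141, -0.001, -0.262]
contact_force: [0.4, 0.2, 0.3]
finger_gap: 0.642
```

```bash
python3 d.py .515 .2925 .12
```

```text
delta [-118.5 -196.5  105.1] spin 0.0 | at [0.5785 0.0721 0.2252] [-1.8e+02 -1.0e-01 -1.5e+01] F [0.4 0.2 0.3] gap 54.9 t 38.2
```

>>> {"op": "servo_tool", "data": {"moves": [[[-10, -17, 0, 0, 55], [-31, -52, 0, 0, 55], [-55, -92, 0, 0, 55], [-79, -132, 0, 0, 55], [-100, -167, 0, 0, 55], [-114, -190, 0, 0, 55], [-118.5, -196.5, 20, 0, 55], [-118.5, -196.5, 50, 0, 55], [-118.5, -196.5, 80, 0, 55], [-118.5, -196.5, 100, 0, 55], [-118.5, -196.5, 105, 0, 55], [-118.5, -196.5, 105, 0, 55]]]}}

```text
time_s: 39.7
tool_pos: [0.5143, 0.293, 0.1193]
orientation: [3.141, 0.001, -0.261]
contact_force: [-0.6, -0.6, 0.1]
finger_gap: 0.641
```

>>> {"op": "servo_tool", "data": {"moves": [[[0, 0, 0, 0, 30], [0, 0, 0, 0, 20], [0, 0, 0, 0, 20], [0, 0, 0, 0, 20], [0, 0, 0, 0, 20], [0, 0, 0, 0, 20]]]}}

```text
time_s: 40.45
tool_pos: [0.5153, 0.2926, 0.1208]
orientation: [-3.141, -0.001, -0.262]
contact_force: [-1.3, -0.8, 6.9]
finger_gap: 0.331
```

>>> {"op": "servo_tool", "data": {"moves": [[[0, 0, -5, 0, 20], [0, 0, -15, 0, 20], [0, 0, -35, 0, 20], [0, 0, -60, 0, 20], [0, 0, -85, 0, 20], [0, 0, -110, 0, 20], [0, 0, -130, 0, 20], [0, 0, -145, 0, 20], [0, 0, -150, 0, 20], [0, 0, -150, 0, 20]]]}}

```text
time_s: 41.7
tool_pos: [0.5147, 0.2925, 0.2695]
orientation: [3.141, 0.0, -0.262]
contact_force: [0.3, 0.5, -2.7]
finger_gap: 0.336
```

```bash
python3 d.py .5267 .0115 .12
```

```text
delta [ 84.3 268.3 149.6] spin 0.0 | at [0.5147 0.2925 0.2695] [180.   0. -15.] F [ 0.3  0.5 -2.7] gap 28.7 t 41.7
```

>>> {"op": "servo_tool", "data": {"moves": [[[3, 9, 0, 0, 20], [9, 30, 0, 0, 20], [19, 60, 0, 0, 20], [30, 95, 0, 0, 20], [41, 130, 0, 0, 20], [52, 165, 0, 0, 20], [63, 200, 0, 0, 20], [73, 233, 0, 0, 20], [80, 255, 0, 0, 20], [83, 265, 0, 0, 20], [84, 268, 0, 0, 20], [84, 268, 0, 0, 20]]]}}

```text
time_s: 43.2
tool_pos: [0.5266, 0.0122, 0.2698]
orientation: [-3.141, 0.0, -0.261]
contact_force: [0.4, 0.8, -2.5]
finger_gap: 0.334
```

>>> {"op": "servo_tool", "data": {"moves": [[[0, 0, 10, 0, 20], [0, 0, 30, 0, 20], [0, 0, 55, 0, 20], [0, 0, 80, 0, 20], [0, 0, 105, 0, 20], [0, 0, 125, 0, 20], [0, 0, 137, 0, 20], [0, 0, 143, 0, 20], [0, 0, 147, 0, 20], [0, 0, 149, 0, 20], [0, 0, 150, 0, 20], [0, 0, 150, 0, 20]]]}}

```text
time_s: 44.7
tool_pos: [0.5273, 0.0118, 0.1208]
orientation: [-3.141, -0.002, -0.262]
contact_force: [-0.3, -0.9, 3.7]
finger_gap: 0.335
```

>>> {"op": "servo_tool", "data": {"moves": [[[0, 0, 0, 0, 28], [0, 0, 0, 0, 33], [0, 0, 0, 0, 45], [0, 0, 0, 0, 50], [0, 0, -15, 0, 50], [0, 0, -40, 0, 50], [0, 0, -75, 0, 50], [0, 0, -110, 0, 50], [0, 0, -135, 0, 50], [0, 0, -140, 0, 50], [0, 0, -140, 0, 50]]]}}

```text
time_s: 46.08
tool_pos: [0.5265, 0.0119, 0.2597]
orientation: [3.142, 0.0, -0.262]
contact_force: [0.4, 0.1, -0.9]
finger_gap: 0.588
```

```bash
python3 d.py .4391 .3038 .149
```

```text
delta [-159.9 -259.4  110.7] spin 0.0 | at [0.5265 0.0119 0.2597] [180.   0. -15.] F [ 0.4  0.1 -0.9] gap 50.3 t 46.08
```

>>> {"op": "servo_tool", "data": {"moves": [[[-10, -16, 0, 0, 50], [-35, -57, 0, 0, 50], [-63, -102, 0, 0, 50], [-91, -148, 0, 0, 50], [-119, -193, 0, 0, 50], [-142, -231, 0, 0, 50], [-156, -253, 0, 0, 50], [-160, -259.5, 0, 0, 50], [-160, -259.5, 30, 0, 50], [-160, -259.5, 65, 0, 50], [-160, -259.5, 95, 0, 50], [-160, -259.5, 110, 0, 50]]]}}

```text
time_s: 47.58
tool_pos: [0.4383, 0.3028, 0.1478]
orientation: [3.139, 0.002, -0.262]
contact_force: [0.1, -0.5, -0.3]
finger_gap: 0.587
```

>>> {"op": "servo_tool", "data": {"moves": [[[0, 0, 0, 0, 50], [0, 0, 0, 0, 20], [0, 0, 0, 0, 10], [0, 0, 0, 0, 10], [0, 0, 0, 0, 10], [0, 0, 0, 0, 10], [0, 0, 0, 0, 10]]]}}

```text
time_s: 48.45
tool_pos: [0.44, 0.3043, 0.1511]
orientation: [-3.14, -0.002, -0.261]
contact_force: [-0.3, -1.0, 5.5]
finger_gap: 0.268
```

>>> {"op": "servo_tool", "data": {"moves": [[[0, 0, -5, 0, 10], [0, 0, -15, 0, 10], [0, 0, -35, 0, 10], [0, 0, -60, 0, 10], [0, 0, -85, 0, 10], [0, 0, -110, 0, 10], [0, 0, -135, 0, 10], [0, 0, -155, 0, 10], [0, 0, -165, 0, 10], [0, 0, -165, 0, 10]]]}}

```text
time_s: 49.7
tool_pos: [0.4393, 0.304, 0.3151]
orientation: [-3.141, -0.001, -0.261]
contact_force: [-0.0, 0.2, -2.4]
finger_gap: 0.262
```

```bash
python3 d.py .576 -.0515 .149
```

```text
delta [223.8 308.2 166.1] spin 0.0 | at [0.4393 0.304  0.3151] [-180.   -0.  -15.] F [-0.   0.2 -2.4] gap 22.3 t 49.7
```

>>> {"op": "servo_tool", "data": {"moves": [[[8, 11, 0, 0, 10], [24, 33, 0, 0, 10], [48, 66, 0, 0, 10], [74, 102, 0, 0, 10], [100, 138, 0, 0, 10], [126, 174, 0, 0, 10], [152, 210, 0, 0, 10], [177, 244, 0, 0, 10], [200, 275, 0, 0, 10], [215, 296, 0, 0, 10], [222, 305, 0, 0, 10], [224, 308, 0, 0, 10]]]}}

```text
time_s: 51.2
tool_pos: [0.5757, -0.0519, 0.3141]
orientation: [-3.142, 0.002, -0.262]
contact_force: [0.1, 0.8, -3.0]
finger_gap: 0.268
```

>>> {"op": "servo_tool", "data": {"moves": [[[0, 0, 10, 0, 10], [0, 0, 30, 0, 10], [0, 0, 60, 0, 10], [0, 0, 90, 0, 10], [0, 0, 120, 0, 10], [0, 0, 140, 0, 10], [0, 0, 150, 0, 10], [0, 0, 156, 0, 10], [0, 0, 160, 0, 10], [0, 0, 163, 0, 10], [0, 0, 164.5, 0, 10], [0, 0, 165, 0, 10]]]}}

```text
time_s: 52.7
tool_pos: [0.5768, -0.0517, 0.1512]
orientation: [-3.141, -0.003, -0.262]
contact_force: [-1.1, -0.8, 6.3]
finger_gap: 0.265
```

Contact (6 N), so it is seated. Release and withdraw towards the robot's side, clear of everything.

>>> {"op": "servo_tool", "data": {"moves": [[[0, 0, 0, 0, 24], [0, 0, 0, 0, 30], [0, 0, 0, 0, 45], [0, 0, 0, 0, 50], [0, 0, -15, 0, 50], [0, 0, -40, 0, 50], [0, 0, -80, 0, 50], [0, 0, -110, 0, 50], [-30, 0, -130, 0, 50], [-75, 0, -130, 0, 50], [-120, 0, -130, 0, 50], [-150, 0, -130, 0, 50]]]}}

```text
time_s: 54.2
tool_pos: [0.4294, -0.0123, 0.2811]
orientation: [-3.141, -0.002, -0.261]
contact_force: [0.2, -0.2, 0.6]
finger_gap: 0.59
```

>>> {"op": "servo_tool", "data": {"moves": [[[0, 30, 0, 0, 50], [0, 80, 0, 0, 50], [0, 130, 0, 0, 50], [0, 160, 0, 0, 50], [0, 160, 0, 0, 50], [0, 160, 0, 0, 50]]]}}

```text
time_s: 54.95
tool_pos: [0.3899, -0.1668, 0.2804]
orientation: [-3.141, -0.001, -0.262]
contact_force: [0.0, -1.2, 0.1]
finger_gap: 0.584
```

Run:
```python
from h import *
im,d=snap('top'); im2,d2=snap('scene')
f=lambda a:cv2.convertScaleAbs(a,alpha=1.6)[:,:,::-1]
a=cv2.resize(f(im[120:330,230:440]),(560,560),interpolation=cv2.INTER_CUBIC)
b=cv2.resize(f(im2[130:255,250:340]),(230,320),interpolation=cv2.INTER_CUBIC)
o=np.zeros((560,795,3),np.uint8);o[:,:560]=a;o[:320,565:]=b
cv2.imwrite('pics/t5.png',o); P=cloud('top',d)
for u,v in [(284,232),(312,237),(282,260),(400,225)]: print(P[v,u].round(4))
```

```text
[0.5922 0.0112 0.0059]
[ 0.5773 -0.0524  0.1719]
[0.5252 0.012  0.1411]
[ 0.617  -0.286  -0.0014]
```

View pics/t5.png

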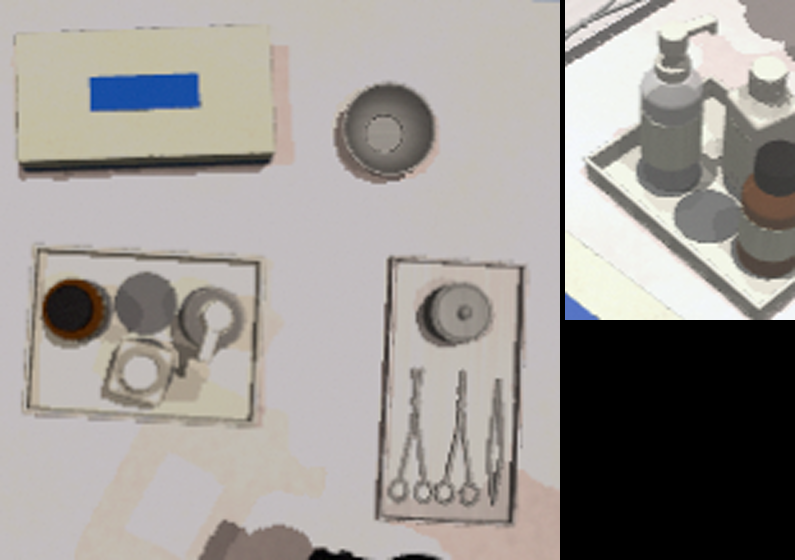

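Caps are at crop (70,309), (214,316) and (140,372), within about 1.5 px (3–4 mm) of the start. The jar knob is at (464,312), in the clear end, and everything is upright and released.

```bash
python3 -c "
from h import *
print(onz('top',[[404,237]],.067)); arm.finish_job()"
```

```text
[[ 0.58450931 -0.27954053  0.067     ]]
the job is handed in; nothing more can be done
```

The job is done and handed in at about 55 s. I moved the pump, square and round bottles to the grey tray and stood the jar in the clear end of the instrument tray. The bottles then went back to their places in the order round, square, pump.

- **Bottles:** the last top-camera picture showed all three upright in the caddy. Their caps were within about 1.5 pixels (3–4 mm) of where they started.
- **Jar:** it measured at about (0.5845, -0.280), roughly 70 mm beyond the tray's middle and close to its centre line.
- **Forces:** wrist forces stayed under about 8 N in every reading, and the gripper is open and clear of everything.
- **Other items:** the glove box and bowl looked undisturbed in that picture. The spray bottle was outside its crop, so I did not check it at the end, though no move passed near it.

No check failed or disagreed. The hand-in reports no verdict.

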